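Put the pocket meters back on their cradles

TASK

Put the three pocket meters lying on the bench back on their cradles, each on the cradle of its own length, squarely seated with its heavy head centred on the wide pad, between the pad's walls, and its stem lying in the narrow saddle. Carry each one level (the heads are heavy, so grip the stem at the balance point close to the head) and set it down without dropping it. Leave the jar, the beaker, the spatula and the marker where they are.

Things in the scene. Friction and masses are not known exactly. Their poses are not given: they have to be found in the camera images.
- meter_long_balance (a point): Longest of 3 pocket meters, 220 mm, about 152 g: white stem 180 long, 16 wide, 20 high, steel tip; at the other end a heavy grey head 40 long, 32 wide, 26 high, black display on top; undersides flush. Point: balance point, on the stem half-way up (10 above underside), 38 from the head's front face, 142 from the tip end. x along the meter to the head, z up.
- dock_long_pad (a point): Longest of 3 fixed grey cradles: base strip 6 mm high, wide head pad at one end, narrow stem saddle 180 away; both faces 30 above bench. Clear width: pad 46, saddle 30; side walls rise 14. Point: on the pad face under a seated head's middle; x from saddle to pad, z up. Pad spans x -18..22, saddle 12 long. Seated: head towards x, balance point at x -58, y 0, z 10.
- meter_mid_balance (a point): Middle-length of 3 pocket meters, 180 mm, about 117 g: white stem 140 long, 16 wide, 20 high, steel tip; at the other end a heavy grey head 40 long, 32 wide, 26 high, black display on top; undersides flush. Point: balance point, on the stem half-way up (10 above underside), 30 from the head's front face, 110 from the tip end. x along the meter to the head, z up.
- dock_mid_pad (a point): Middle-length of 3 fixed grey cradles: base strip 6 mm high, wide head pad at one end, narrow stem saddle 140 away; both faces 30 above bench. Clear width: pad 46, saddle 30; side walls rise 14. Point: on the pad face under a seated head's middle; x from saddle to pad, z up. Pad spans x -18..22, saddle 12 long. Seated: head towards x, balance point at x -50, y 0, z 10.
- meter_short_balance (a point): Shortest of 3 pocket meters, 140 mm, about 81 g: white stem 100 long, 16 wide, 20 high, steel tip; at the other end a heavy grey head 40 long, 32 wide, 26 high, black display on top; undersides flush. Point: balance point, on the stem half-way up (10 above underside), 23 from the head's front face, 77 from the tip end. x along the meter to the head, z up.
- dock_short_pad (a point): Shortest of 3 fixed grey cradles: base strip 6 mm high, wide head pad at one end, narrow stem saddle 100 away; both faces 30 above bench. Clear width: pad 46, saddle 30; side walls rise 14. Point: on the pad face under a seated head's middle; x from saddle to pad, z up. Pad spans x -18..22, saddle 12 long. Seated: head towards x, balance point at x -43, y 0, z 10.
- jar: Bystander, leave alone: small brown glass jar with lid, 46 mm across, 60 high, standing; origin at the centre of its underside.
- beaker: Bystander, leave alone: small glass beaker, 58 mm across, 70 high, standing empty; origin at the centre of its underside.
- spatula: Bystander, leave alone: thin steel spatula 170 mm long, 7 wide, lying on the bench; origin under its middle, x along it.
- marker: Bystander, leave alone: blue marker pen with black cap, 130 mm long, 15 thick, lying on the bench; origin under its middle, x along it.
Not all that is in view belongs to the job. What is shaped like the part that bears dock_short_pad but green or yellow is not meant.

How it is judged:
By the outcome, as a careful person would: the job done as asked, in the order asked, and still so for the second after the job is handed in, with the robot touching nothing.
It also fails if it takes over 96 s, if anything falls off the work surface, if the arm or the gripper's body presses on something with over 40 N, if the wrist force passes 120 N, or if a joint passes its speed limit or range.

ROBOT

A 6-joint arm with a two-finger parallel gripper is mounted at the origin on the work surface. World frame = base frame: x ahead of the robot, y to its left, z up, the work surface at z = 0. Lengths are in m, angles in degrees, forces in N, time in s.
With the tool pointing down it reaches from about 0.3 to 0.75 m from the base axis. Payload 8.5 kg.
Tool frame: the origin (TCP) lies midway between the tips of the shut fingers; the grasp point (between the pads) lies 19 mm behind it (env.tcp_to_grasp is the z of the grasp point in the tool frame, in m); z points along the fingers, y is the line along which they close (so a half turn about z gives the same grasp; the last joint's range is limited). The gripper opens to 85 mm and grips with 20 to 120 N. Pads are 22 mm wide; open, the fingers measure 114 mm over their backs; the gripper's body (76 mm by 85 mm) begins 54 mm behind the grasp point. The pads swing forward as they close: fully open they stand 13 mm farther back than shut.
Start: joints at [52.924, 21.807, 74.336, -0, 83.858, -12.336], TCP at [0.23, 0.5, 0.231] pointing down, gripper open.
Joint ranges: [-178.18, 178.18], [-50.72, 133.34], [12.68, 142.11], [-81.47, 261.47], [9.98, 163.14], [-165.26, 165.26]. Speed limits (degrees/s): [136.94, 136.94, 180, 180, 180, 180].

INTERFACE

Orientations are given as a 3x3 rotation matrix whose columns are the frame's x, y, z axes.
In Python, from rig import env, imaging, job, models gives the robot as it stands. The module is installed in compiled form; this text tells all that it offers.
- The arm moves only by the tool jog_arm, never from a script. Its argument "plan" is text: rows parted by semicolons, each of 7 numbers parted by spaces: the turn, a rotation vector about the tool's x, y, z in degrees, then the shift along the tool's x, y, z in cm, then the closure in counts, from 0 (fully open) to 255 (shut). In form: rx ry rz x y z claw; .... A call has 1 to 10 rows; each row shifts and turns the commanded pose from where the row before left it, along the tool's axes as they then stand; what a row does not reach is not made up. A row lasts 1/12 s, in which the tool goes at most 41.7 mm and 7.16 degrees, less where a joint would pass 70% of its speed; a pose out of reach is approached as far as the arm can. A call with a gripper value outside its range is refused whole. The fingers move at their own pace and stop on an object; "grip_force" is the grip in N (left out, the last holds). Time passes only in rows, so rows that do not move let the fingers close. It gives the time, the measured TCP pose, the force, the opening and the grip force at its end, in the units of the state.
- env.observe(): the state, without advancing time (a new reading comes with each control period).
- imaging.get_image(name): name is "side" or "top"; returns a dict with "pixels" (420x560x3 uint8, red, green, blue), "depth" (420x560 float32, m along the optical axis (not along the pixel's ray), 0 where there is no reading), "fov_y" (degrees; the focal length in pixels is half the picture's height over the tangent of half this angle, whatever the lens; pixels are square), "cx", "cy" (the principal point, pixels), "world_from_camera" (4x4, takes a point from camera to world coordinates). Camera axes: x right, y down, z forward; pixel columns grow to the right and rows downward; lengths in m; the calibration is good to about 2 mm. A picture is of the moment at which its call begins.
- job.close_job(): hands the job in; it is judged then, once.
Trained networks look in the newest picture that a camera, given by its name, has taken for a name from the list of things; names that differ only in an ending like _2 or _b are one class to them, and where a whole thing is asked for, a point or a joint stands for the part that bears it (a point fixed in the world has none). Each returns a list of dicts, best first, with "confidence" (0 to 1); they miss things now and then, are a little off and sometimes report something else, mostly with a low value. They report only what shows in the picture. A call takes as long as a camera call. They do not tell look-alikes from the thing itself.
- models.outline_of(camera, query): "region" (420x560 bool, what is visible of it) and "bbox" ([centre column, centre row, width, height] in pixels, round what is visible of it).
- models.tip_of(camera, query): "at" ([column, row] in pixels: a listed point, or the origin of a listed thing).
The state is a dict: "time_s": time; "q": joint angles; "qvel": joint speeds; "joint_efforts": joint torques, N m; "position": TCP position; "tool_rot": TCP orientation; "ft_force": force on the tool from outside, world axes, zero at the start; "wrist_torque": the same for the moment, N m; "grip_width": finger opening in m; "gripper_force": force on a finger pad.
Only numpy, scipy, OpenCV 4.12 (cv2) and the standard library are available. Lean on these libraries where they do the work, as an engineer would, in place of code of your own. Each camera call takes 0.05 s, during which the arm holds its last target. There are 200 camera calls.

## Working session

There is one attempt and no reset: what is moved stays moved. The work goes in short steps, Python scripts to look and compute and a tool call to move; the robot and the scene stay as the last step left them, time stands still between calls to the robot, and variables do not carry over. Pictures are saved under pics/ and viewed, at most 14 in all, crops included, and the job is handed in when it is done.

Besides the shell and the picture viewer there is one more tool, called as a command line: name --argument value ..., lists and objects as JSON in quotes. jog_arm: Moves the arm, as the interface text tells. Its arguments: {"type":"object","properties":{"plan":{"type":"string"},"grip_force":{"type":"number"}},"required":["plan"]}

```bash
mkdir -p pics; cat > h.py <<'E'
import numpy as np, cv2
from rig import env, imaging, job, models
def snap(n,f=None):
    im=imaging.get_image(n)
    if f: cv2.imwrite('pics/'+f,cv2.cvtColor(im['pixels'],cv2.COLOR_RGB2BGR))
    return im
def cloud(im):
    d=im['depth'];h,w=d.shape;f=h/2/np.tan(np.radians(im['fov_y'])/2)
    u,v=np.meshgrid(np.arange(w),np.arange(h))
    P=np.stack([(u-im['cx'])/f*d,(v-im['cy'])/f*d,d],-1)
    T=im['world_from_camera'];return P@T[:3,:3].T+T[:3,3]
E
python3 - <<'E'
from h import *
for n in ['top','side']:
    im=snap(n,n+'0.png');P=cloud(im)
    print(n,im['world_from_camera'].round(3).tolist(),im['fov_y'],im['cx'],im['cy'])
    for q in ['meter_long_balance','meter_mid_balance','meter_short_balance','dock_long_pad','dock_mid_pad','dock_short_pad']:
        for r in models.tip_of(n,q)[:3]:
            c,w=np.round(r['at']).astype(int); print(q,round(r['confidence'],2),c,w,P[w,c].round(3))
s=env.observe();print(s['position'],s['tool_rot'],s['grip_width'],env.tcp_to_grasp,s['time_s'])
E
```

```text
top [[-0.063, -0.971, 0.229, 0.392], [-0.998, 0.063, -0.008, -0.002], [-0.007, -0.229, -0.974, 0.848], [0.0, 0.0, 0.0, 1.0]] 57.56763524686925 276.0534203609151 212.62840383194617
meter_long_balance 0.93 104 262 [0.501 0.37  0.02 ]
meter_mid_balance 0.72 165 266 [0.484 0.238 0.018]
meter_short_balance 0.64 440 246 [ 0.489 -0.36   0.02 ]
dock_long_pad 0.73 332 189 [ 0.63  -0.137  0.031]
dock_mid_pad 0.63 384 209 [ 0.576 -0.246  0.033]
dock_short_pad 0.97 184 326 [0.357 0.195 0.033]
dock_short_pad 0.94 217 233 [0.548 0.122 0.028]
dock_short_pad 0.84 192 96 [0.88  0.172 0.031]
side [[0.85, -0.349, 0.393, 0.183], [-0.526, -0.552, 0.647, -0.628], [-0.008, -0.757, -0.654, 0.662], [0.0, 0.0, 0.0, 1.0]] 51.81352553093545 278.8201571805864 210.93470574351883
meter_long_balance 0.64 190 148 [0.505 0.37  0.015]
meter_long_balance 0.28 354 363 [ 0.476 -0.375  0.017]
meter_mid_balance 0.84 200 173 [0.477 0.237 0.022]
meter_short_balance 0.81 354 360 [ 0.477 -0.373  0.021]
meter_short_balance 0.58 356 284 [ 0.575 -0.257  0.031]
dock_long_pad 0.9 339 236 [ 0.626 -0.14   0.032]
dock_mid_pad 0.87 352 284 [ 0.569 -0.253  0.031]
dock_short_pad 0.89 160 197 [0.355 0.188 0.03 ]
dock_short_pad 0.74 344 137 [0.878 0.164 0.034]
dock_short_pad 0.59 243 186 [0.538 0.118 0.032]
[0.23015136 0.49948768 0.23135155] [[-9.08215458e-01  4.18502906e-01  9.93152198e-07]
 [ 4.18502906e-01  9.08215458e-01  1.19141314e-05]
 [ 4.08410243e-06  1.12362354e-05 -1.00000000e+00]] 0.08542241428042684 -0.0187 0.7
```

View pics/top0.png

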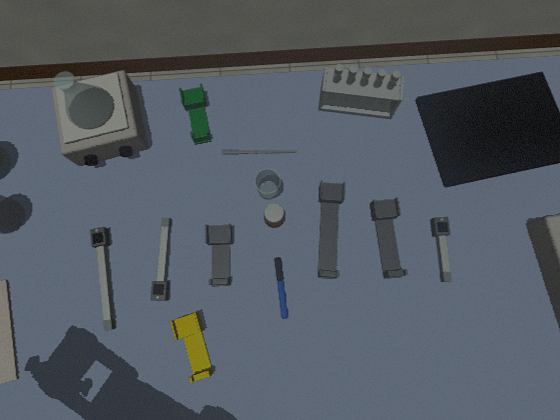

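View pics/side0.png

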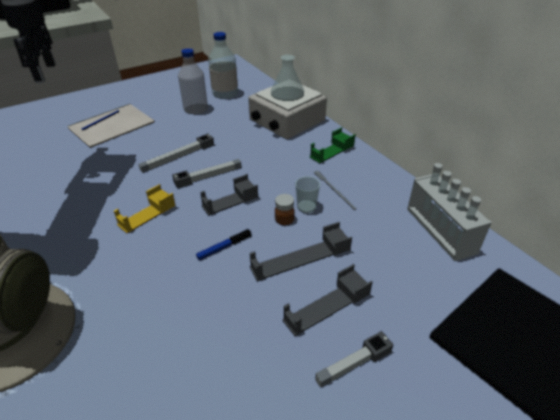

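```bash
cat >> h.py <<'E'
from scipy.ndimage import label
def pts(ims,c,r,z0,z1):
    o=[]
    for im in ims:
        P=cloud(im).reshape(-1,3);m=(np.hypot(P[:,0]-c[0],P[:,1]-c[1])<r)&(P[:,2]>z0)&(P[:,2]<z1)&(im['depth'].ravel()>0);o.append(P[m])
    return o
def rect(p):
    (c,s,a)=cv2.minAreaRect((p[:,:2]*1000).astype(np.float32));return np.round(c,1),np.round(s,1),round(a,1)
E
python3 - <<'E'
from h import *
ims=[imaging.get_image('top'),imaging.get_image('side')]
b=pts(ims,(0.45,-0.1),0.08,-.05,.05)
for n,c,r in [('mlong',(.48,.365),.15),('mmid',(.5,.238),.11),('mshort',(.46,-.36),.1)]:
    for k,p in zip('ts',pts(ims,c,r,.006,.04)):
        if n=='mlong': p=p[p[:,1]>.3]
        if n=='mmid': p=p[(p[:,1]<.29)&(p[:,1]>.19)]
        h=p[p[:,2]>.0232]; st=p[(p[:,2]<.022)&(p[:,2]>.016)]
        print(n,k,len(p),'all',rect(p),'head',len(h),rect(h),h[:,2].mean().round(4),'stem',rect(st))
for n,c,r in [('dlong',(.55,-.137),.14),('dmid',(.51,-.255),.12),('dshort',(.5,.12),.1)]:
    for k,p in zip('ts',pts(ims,c,r,.036,.06)):
        if n=='dlong': p=p[(p[:,1]<-.1)&(p[:,1]>-.195)]
        if n=='dmid': p=p[(p[:,1]>-.33)&(p[:,1]<-.205)]
        if n=='dshort': p=p[(p[:,1]<.165)&(p[:,1]>.06)]
        q=np.round((p[:,:2]-[.3,-.4])*400).astype(int);g=np.zeros((200,400),bool);g[q[:,0],q[:,1]]=1
        L,m=label(g,np.ones((3,3)));l=L[q[:,0],q[:,1]]
        print(n,k,[(int((l==i).sum()),*(p[l==i].mean(0)*1000).round(1),*np.ptp(p[l==i],axis=0)[:2].round(3)) for i in range(1,m+1)])
for k,p in zip('ts',b): print('bench',p[:,2].mean(),p[:,2].std())
E
```

```text
mlong t 1202 all (array([464.3, 411.9]), array([219.5, 110.4]), 5.4) head 284 (array([468.6, 370. ]), array([219.2,  33.1]), 8.0) 0.0264 stem (array([466.1, 369.2]), array([215. ,  24.5]), 5.5)
mlong s 703 all (array([474.4, 379.7]), array([180.6, 182. ]), 56.7) head 119 (array([473.8, 370.7]), array([204.2,  34.6]), 8.2) 0.0268 stem (array([466.6, 372.3]), array([220.5,  34.4]), 4.9)
mmid t 908 all (array([503., 245.]), array([ 32.6, 180.4]), 86.8) head 298 (array([502.1, 244.8]), array([ 32.3, 174.4]), 86.4) 0.0264 stem (array([502.7, 242.3]), array([ 23.3, 180.7]), 88.6)
mmid s 672 all (array([499.6, 240. ]), array([ 34.8, 180. ]), 82.9) head 151 (array([498.9, 240. ]), array([ 34.8, 177.8]), 82.8) 0.0268 stem (array([500.2, 241.3]), array([ 27.8, 179.9]), 85.6)
mshort t 884 all (array([ 472.9, -343.4]), array([130. , 176.4]), 32.3) head 289 (array([ 474.2, -345.2]), array([ 84.4, 168.1]), 49.8) 0.0267 stem (array([ 482.8, -366.3]), array([139.1,  23.2]), 2.2)
mshort s 1534 all (array([ 485.6, -322.5]), array([118.6, 140.5]), 83.3) head 463 (array([ 488.1, -328.6]), array([102.6, 
[... 1739 characters left out ...]
, np.float64(543.4), np.float64(92.8), np.float64(43.2), np.float64(0.04), np.float64(0.004)), (36, np.float64(545.8), np.float64(142.1), np.float64(44.4), np.float64(0.039), np.float64(0.003))]
dshort s [(22, np.float64(440.3), np.float64(102.0), np.float64(41.3), np.float64(0.012), np.float64(0.007)), (21, np.float64(441.0), np.float64(137.1), np.float64(41.9), np.float64(0.012), np.float64(0.006)), (65, np.float64(542.0), np.float64(93.0), np.float64(41.1), np.float64(0.04), np.float64(0.007)), (58, np.float64(543.1), np.float64(142.7), np.float64(41.6), np.float64(0.039), np.float64(0.006))]
bench 0.0021255486925354913 0.0061227327541779585
bench 0.0032784901292260927 0.00743780402294459
```

```bash
cat >> h.py <<'E'
def comp(im,seed,z0=.010,z1=.05,rmax=.17):
    P=cloud(im);m=(P[...,2]>z0)&(P[...,2]<z1)&(np.hypot(P[...,0]-seed[0],P[...,1]-seed[1])<rmax)
    L,n=label(m);d=np.hypot(P[...,0]-seed[0],P[...,1]-seed[1])+~m*9
    return P[L==L.ravel()[d.argmin()]]
def meter(p,front,length):
    """axis from stem-top points, head end from extreme; front=front offset of balance from head"""
    z=p[:,2]; st=p[(z>.016)&(z<.0225),:2]; hd=p[z>.0235,:2]
    hc=np.median(hd,0); st=st[np.hypot(*(st-hc).T)>.035]
    vx,vy,x0,y0=cv2.fitLine(st.astype(np.float32),cv2.DIST_HUBER,0,.001,.001).ravel()
    a=np.array([vx,vy]);c=np.array([x0,y0]); 
    if (hc-c)@a<0:a=-a
    s=(p[:,:2]-c)@a; lo,hi=np.percentile(s,.5),np.percentile(s,99.5)
    head=c+a*((hi+lo)/2+length/2-.02)  # head centre
    return head,np.degrees(np.arctan2(a[1],a[0])),hi-lo,head-a*(.02+front),(hc-c)@np.array([-a[1],a[0]])
M={'long':((.501,.37),.038,.22),'mid':((.482,.238),.030,.18),'short':((.483,-.366),.023,.14)}
E
python3 - <<'E'
from h import *
ims=[imaging.get_image('top'),imaging.get_image('side')]
for n,(s,f,l) in M.items():
    for k,im in zip('ts',ims):
        p=comp(im,s); h,a,L,b,o=meter(p,f,l); print(n,k,len(p),'head',h.round(4),'yaw',round(a,2),'L',L.round(4),'bal',b.round(4),o.round(4))
for k,p in zip('ts',pts(ims,(.55,-.137),.15,.036,.06)):
        p=p[(p[:,1]<-.08)&(p[:,1]>-.195)]
        q=np.round((p[:,:2]-[.3,-.4])*400).astype(int);g=np.zeros((200,400),bool);g[q[:,0],q[:,1]]=1
        L,m=label(g,np.ones((3,3)));l=L[q[:,0],q[:,1]]
        print(k,[(int((l==i).sum()),*(p[l==i].mean(0)*1000).round(1).tolist()) for i in range(1,m+1)])
E
```

```text
long t 1128 head [0.5576 0.3815] yaw 7.6 L 0.2176 bal [0.5001 0.3739] -0.0002
long s 596 head [0.5554 0.3786] yaw 7.23 L 0.2191 bal [0.4979 0.3713] 0.0007
mid t 865 head [0.4335 0.2487] yaw 175.41 L 0.1773 bal [0.4833 0.2447] 0.0008
mid s 583 head [0.4296 0.2483] yaw 175.13 L 0.1778 bal [0.4794 0.244 ] 0.0014
short t 743 head [ 0.5329 -0.3694] yaw -2.29 L 0.1385 bal [ 0.4899 -0.3677] 0.0004
short s 1255 head [ 0.5295 -0.3704] yaw -2.44 L 0.1386 bal [ 0.4866 -0.3686] -0.0001
t [(15, 442.5, -128.2, 43.3), (17, 447.3, -94.1, 44.6), (45, 622.5, -160.4, 42.8), (41, 627.5, -110.9, 43.2)]
s [(29, 439.2, -129.3, 41.9), (30, 444.2, -94.4, 41.6), (77, 617.5, -161.2, 41.4), (69, 626.0, -111.7, 41.8), (1, 639.6, -160.9, 42.6)]
```

jog_arm --plan "0 0 -6.4 0 0 2.2 0;0 0 -6.4 0 0 2.2 0;0 0 -6.4 0 0 2.2 0;0 0 -6.4 0 0 2.2 0;0 0 -6.5 0 0 2.2 0;0 0 0 -3.13 -2 0 0;0 0 0 -3.13 -2 0 0;0 0 0 -3.13 -2 0 0;0 0 0 -3.13 -2 0 0;0 0 0 -3.13 -2 0 0" --grip_force 40

```text
time_s: 1.73
position: [0.3997, 0.4194, 0.1214]
tool_rot: [[-0.992, -0.128, 0.0], [-0.128, 0.992, 0.0], [-0.0, 0.0, -1.0]]
ft_force: [0.8, 0.1, -0.4]
grip_width: 0.0855
gripper_force: 0.0
```

jog_arm --plan "0 0 0 -3.13 -2 0 0;0 0 0 -3.13 -2 0 0;0 0 0 -3.13 -2 0 0;0 0 0 0 0 0 0;0 0 0 0 0 0 0"

```text
time_s: 2.15
position: [0.5004, 0.3718, 0.1208]
tool_rot: [[-0.992, -0.125, -0.0], [-0.125, 0.992, -0.0], [0.0, -0.0, -1.0]]
ft_force: [-0.7, -0.6, -0.4]
grip_width: 0.0855
gripper_force: 0.0
```

```bash
cat >> h.py <<'E'
def to(x,y,z,yaw,pad=0):
    s=env.observe();R=s['tool_rot'];p=s['position'];y0=np.degrees(np.arctan2(R[1,0],R[0,0]))
    rz=-((yaw-y0+180)%360-180);c,sn=np.cos(np.radians(yaw)),np.sin(np.radians(yaw));d=np.array([x,y,z])-p
    print('t',s['time_s'],'p',p.round(4),'yaw',y0.round(2),'zaxis',R[:,2].round(3),'w',s['grip_width'].round(4),'gf',np.round(s['gripper_force'],1),'ft',np.round(s['ft_force'],1))
    print('rz %.2f then cm x %.2f y %.2f z %.2f'%(rz,*(100*np.array([d[0]*c+d[1]*sn,d[0]*sn-d[1]*c,-d[2]]))))
E
python3 -c "
from h import *
to(.499,.3726,.004,187.4)"
```

```text
Traceback (most recent call last):
  File "h.py", line 38, in to
    print('t',s['time_s'],'p',p.round(4),'yaw',y0.round(2),'zaxis',R[:,2].round(3),'w',s['grip_width'].round(4),'gf',np.round(s['gripper_force'],1),'ft',np.round(s['ft_force'],1))
                                                                                       ^^^^^^^^^^^^^^^^^^^^^
AttributeError: 'float' object has no attribute 'round'
```

```bash
sed -i "s/s\['grip_width'\].round(4)/round(s['grip_width'],4)/" h.py; rm -f x
```

jog_arm --plan "0 0 0 0.13 0.1 3 0;0 0 0 0 0 3 0;0 0 0 0 0 3 0;0 0 0 0 0 1.7 60;0 0 0 0 0 1 100;0 0 0 0 0 0 255;0 0 0 0 0 0 255;0 0 0 0 0 0 255;0 0 0 0 0 0 255;0 0 0 0 0 0 255"

```text
time_s: 2.98
position: [0.4982, 0.3742, 0.0061]
tool_rot: [[-0.992, -0.128, 0.003], [-0.128, 0.992, 0.001], [-0.003, 0.001, -1.0]]
ft_force: [-0.6, 0.0, 6.1]
grip_width: 0.0155
gripper_force: 40.1
```

```bash
python3 -c "
from h import *
to(.499,.3726,.004,187.4)
snap('side','s1.png')"
```

```text
t 2.9833 p [0.4982 0.3742 0.0061] yaw -172.63 zaxis [ 0.003  0.001 -1.   ] w 0.0155 gf 40.1 ft [-0.6  0.   6.1]
rz -0.03 then cm x -0.06 y -0.17 z 0.21
```

jog_arm --plan "0 0 0 0 0 -0.5 255;0 0 0 0 0 -1 255;0 0 0 0 0 -2 255;0 0 0 0 0 -2.5 255;0 0 3 0 0 -2.5 255;0 0 4 0 0 -2 255;0 0 4 0 0 -1 255;0 0 4.1 0 0 -0.5 255;0 0 0 0 0 0 255;0 0 0 0 0 0 255"

```text
time_s: 3.87
position: [0.4975, 0.3737, 0.1249]
tool_rot: [[-0.991, 0.133, 0.001], [0.133, 0.991, 0.0], [-0.0, 0.0, -1.0]]
ft_force: [-0.3, 0.4, -1.7]
grip_width: 0.0147
gripper_force: 39.1
```

```bash
python3 -c "
from h import *
to(.5641,-.1279,.13,172.26)
snap('side','s1.png')"
```

```text
t 3.8667 p [0.4975 0.3737 0.1249] yaw 172.38 zaxis [ 0.001  0.    -1.   ] w 0.0147 gf 39.1 ft [-0.3  0.4 -1.7]
rz 0.12 then cm x -13.35 y -48.80 z -0.51
```

View pics/s1.png

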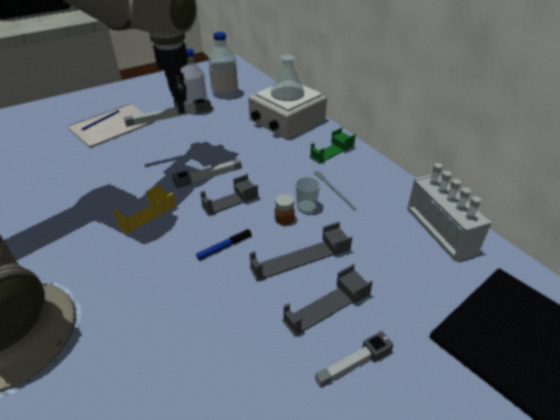

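jog_arm --plan "0 0 0 -0.29 -1.07 0 255;0 0 0 -0.59 -2.14 0 255;0 0 0 -0.88 -3.21 0 255;0 0 0 -0.97 -3.56 0 255;0 0 0 -0.97 -3.56 0 255;0 0 0 -0.97 -3.56 0 255;0 0 0 -0.97 -3.56 0 255;0 0 0 -0.97 -3.56 0 255;0 0 0 -0.97 -3.56 0 255;0 0 0 -0.97 -3.56 0 255"

```text
time_s: 4.75
position: [0.5395, 0.0492, 0.124]
tool_rot: [[-0.991, 0.134, -0.001], [0.134, 0.991, -0.0], [0.001, -0.0, -1.0]]
ft_force: [0.2, 0.4, -2.8]
grip_width: 0.015
gripper_force: 39.2
```

jog_arm --plan "0 0 0 -0.97 -3.56 0 255;0 0 0 -0.97 -3.56 0 255;0 0 0 -0.97 -3.56 0 255;0 0 0 -0.88 -3.21 0 255;0 0 0 -0.59 -2.14 0 255;0 0 0 -0.39 -1.42 0 255;0 0 0 0 0 0 255;0 0 0 0 0 0 255;0 0 0 0 0 0 255"

```text
time_s: 5.5
position: [0.5634, -0.1266, 0.1241]
tool_rot: [[-0.991, 0.133, -0.001], [0.133, 0.991, 0.001], [0.001, 0.001, -1.0]]
ft_force: [-1.1, 0.1, -1.4]
grip_width: 0.0154
gripper_force: 39.2
```

```bash
python3 -c "
from h import *
to(.5641,-.1279,.042,172.26)
for k in ['top','side']:
    im=snap(k,k+'2.png'); P=cloud(im)
    zt=env.observe()['position'][2]
    m=(abs(P[...,0]-.56)<.2)&(abs(P[...,1]+.13)<.07)&(P[...,2]>zt-.02)&(P[...,2]<zt+.024)
    p=P[m]; hd=p[p[:,2]>zt-.02]; print(k,len(p),rect(p))
"
```

```text
t 5.5 p [ 0.5634 -0.1266  0.1241] yaw 172.33 zaxis [-0.001  0.001 -1.   ] w 0.0154 gf 39.2 ft [-1.1  0.1 -1.4]
rz 0.07 then cm x -0.08 y -0.12 z 8.21
top 0 (array([0., 0.]), array([0., 0.]), 0.0)
side 1496 (array([ 531.2, -124.7]), array([ 38.3, 220.1]), 82.0)
```

View pics/side2.png

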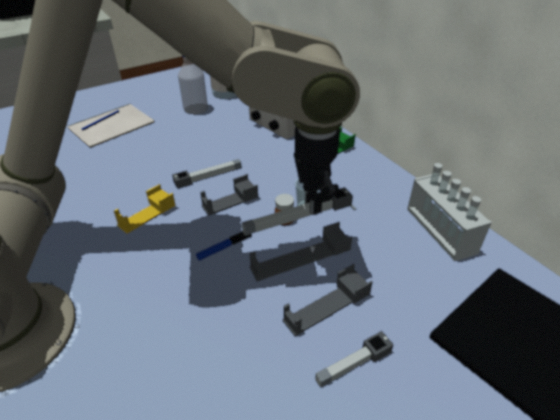

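jog_arm --plan "0 0 0 0 0 1 255;0 0 0 0 0 2 255;0 0 0 0 0 2.2 255;0 0 0 0 0 1.6 255;0 0 0 0 0 0.8 255;0 0 0 0 0 0.4 255;0 0 0 0 0 0.3 255;0 0 0 0 0 0.2 255;0 0 0 0 0 0 255;0 0 0 0 0 0 255"

```text
time_s: 6.43
position: [0.5642, -0.1278, 0.0399]
tool_rot: [[-0.991, 0.135, 0.001], [0.135, 0.991, -0.0], [-0.001, -0.0, -1.0]]
ft_force: [-0.3, 0.3, -0.8]
grip_width: 0.0152
gripper_force: 39.2
```

jog_arm --plan "0 0 0 0 0 0.1 255;0 0 0 0 0 0.1 255;0 0 0 0 0 0 255;0 0 0 0 0 0 255"

```text
time_s: 6.77
position: [0.5639, -0.1277, 0.0374]
tool_rot: [[-0.991, 0.135, 0.0], [0.135, 0.991, -0.0], [-0.0, -0.0, -1.0]]
ft_force: [-0.3, -0.1, -2.2]
grip_width: 0.0148
gripper_force: 39.2
```

jog_arm --plan "0 0 0 0 0 0.1 255;0 0 0 0 0 0 255;0 0 0 0 0 0 255"

```text
time_s: 7.02
position: [0.5639, -0.1277, 0.0363]
tool_rot: [[-0.991, 0.135, -0.0], [0.135, 0.991, -0.0], [0.0, -0.0, -1.0]]
ft_force: [-0.3, 0.5, -1.2]
grip_width: 0.0148
gripper_force: 39.2
```

jog_arm --plan "0 0 0 0 0 0.1 255;0 0 0 0 0 0 255;0 0 0 0 0 0 255"

```text
time_s: 7.27
position: [0.5639, -0.1277, 0.036]
tool_rot: [[-0.991, 0.135, 0.0], [0.135, 0.991, -0.0], [-0.001, -0.0, -1.0]]
ft_force: [-2.2, 0.8, 5.5]
grip_width: 0.0149
gripper_force: 40.1
```

jog_arm --plan "0 0 0 0 0 0 190;0 0 0 0 0 0 170;0 0 0 0 0 0 120;0 0 0 0 0 0 120;0 0 0 0 0 -1 60;0 0 0 0 0 -2 0;0 0 0 0 0 -3 0;0 0 0 0 0 -3 0;0 0 0 0 0 0 0"

```text
time_s: 8.02
position: [0.5662, -0.1286, 0.1317]
tool_rot: [[-0.991, 0.134, 0.01], [0.134, 0.991, -0.004], [-0.01, -0.003, -1.0]]
ft_force: [0.3, -0.7, 0.7]
grip_width: 0.0855
gripper_force: 0.0
```

```bash
python3 -c "
from h import *
to(.4814,.2444,.12,175.3)
im=imaging.get_image('side')
p=comp(im,(.60,-.13),.048,.07,.2); print(len(p),p[:,2].mean(), rect(p))
"
```

```text
t 8.0167 p [ 0.5662 -0.1286  0.1317] yaw 172.27 zaxis [ 0.01  -0.004 -1.   ] w 0.0855 gf 0.0 ft [ 0.3 -0.7  0.7]
rz -3.03 then cm x 11.50 y 36.48 z 1.17
839 0.052191845805273494 (array([ 531.7, -123.7]), array([ 32.3, 219.1]), 82.6)
```

jog_arm --plan "0 0 -3.0 0 0 0 0;0 0 0 1.15 3.65 0 0;0 0 0 1.15 3.65 0 0;0 0 0 1.15 3.65 0 0;0 0 0 1.15 3.65 0 0;0 0 0 1.15 3.65 0 0;0 0 0 1.15 3.65 0 0;0 0 0 1.15 3.65 0 0;0 0 0 1.15 3.65 0 0;0 0 0 1.15 3.65 0 0"

```text
time_s: 8.9
position: [0.4867, 0.2099, 0.1249]
tool_rot: [[-0.997, 0.083, -0.001], [0.083, 0.997, -0.0], [0.001, -0.0, -1.0]]
ft_force: [1.0, -0.3, 0.1]
grip_width: 0.0855
gripper_force: 0.0
```

jog_arm --plan "0 0 0 1.15 3.65 0 0;0 0 0 0 0 1 0;0 0 0 0 0 0 0;0 0 0 0 0 0 0"

```text
time_s: 9.23
position: [0.479, 0.2452, 0.1146]
tool_rot: [[-0.997, 0.082, -0.002], [0.082, 0.997, -0.001], [0.002, -0.001, -1.0]]
ft_force: [-0.4, -0.0, 0.2]
grip_width: 0.0852
gripper_force: 0.0
```

```bash
python3 -c "
from h import *
to(.4814,.2444,.005,175.3)
"
```

```text
t 9.2333 p [0.479  0.2452 0.1146] yaw 175.28 zaxis [-0.002 -0.001 -1.   ] w 0.0852 gf 0.0 ft [-0.4 -0.   0.2]
rz -0.02 then cm x -0.25 y -0.06 z 10.96
```

jog_arm --plan "0 0 0 -0.22 -0.05 3 0;0 0 0 0 0 3 0;0 0 0 0 0 2.6 0;0 0 0 0 0 1.4 60;0 0 0 0 0 0.9 100;0 0 0 0 0 0 255;0 0 0 0 0 0 255;0 0 0 0 0 0 255;0 0 0 0 0 0 255;0 0 0 0 0 0 255"

```text
time_s: 10.07
position: [0.4824, 0.2449, 0.0077]
tool_rot: [[-0.997, 0.083, 0.003], [0.083, 0.997, 0.0], [-0.003, 0.001, -1.0]]
ft_force: [-0.7, -1.7, 5.3]
grip_width: 0.0149
gripper_force: 40.1
```

jog_arm --plan "0 0 0 0 0 -0.5 255;0 0 0 0 0 -1 255;0 0 0 0 0 -2 255;0 0 0 0 0 -2.5 255;0 0 0 0 0 -2.5 255;0 0 0 0 0 -2 255;0 0 0 0 0 -1 255;0 0 0 0 0 -0.5 255;0 0 0 0 0 0 255;0 0 0 0 0 0 255"

```text
time_s: 10.9
position: [0.4811, 0.2448, 0.1256]
tool_rot: [[-0.997, 0.083, -0.001], [0.083, 0.997, -0.0], [0.001, -0.0, -1.0]]
ft_force: [0.2, -0.7, -1.8]
grip_width: 0.015
gripper_force: 39.1
```

```bash
python3 -c "
from h import *
to(.5248,-.2512,.13,175.3)
"
```

```text
t 10.9 p [0.4811 0.2448 0.1256] yaw 175.26 zaxis [-0.001 -0.    -1.   ] w 0.015 gf 39.1 ft [ 0.2 -0.7 -1.8]
rz -0.04 then cm x -8.42 y -49.07 z -0.44
```

jog_arm --plan "0 0 0 -0.18 -1.07 0 255;0 0 0 -0.37 -2.15 0 255;0 0 0 -0.55 -3.22 0 255;0 0 0 -0.61 -3.58 0 255;0 0 0 -0.61 -3.58 0 255;0 0 0 -0.61 -3.58 0 255;0 0 0 -0.61 -3.58 0 255;0 0 0 -0.61 -3.58 0 255;0 0 0 -0.61 -3.58 0 255;0 0 0 -0.61 -3.58 0 255"

```text
time_s: 11.73
position: [0.5081, -0.0758, 0.1253]
tool_rot: [[-0.997, 0.083, -0.002], [0.083, 0.997, 0.001], [0.002, 0.0, -1.0]]
ft_force: [0.8, 0.1, -1.5]
grip_width: 0.0149
gripper_force: 39.2
```

jog_arm --plan "0 0 0 -0.61 -3.58 0 255;0 0 0 -0.61 -3.58 0 255;0 0 0 -0.61 -3.58 0 255;0 0 0 -0.55 -3.22 0 255;0 0 0 -0.37 -2.15 0 255;0 0 0 -0.25 -1.45 0 255;0 0 2 0 0 0 255;0 0 4 0 0 0 255;0 0 6 0 0 0 255;0 0 7 0 0 0 255"

```text
time_s: 12.57
position: [0.5238, -0.2507, 0.1254]
tool_rot: [[-0.913, 0.407, -0.002], [0.407, 0.913, 0.001], [0.002, 0.0, -1.0]]
ft_force: [-0.1, 0.2, -1.6]
grip_width: 0.0151
gripper_force: 39.2
```

jog_arm --plan "0 0 7 0 0 0 255;0 0 7 0 0 0 255;0 0 7 0 0 0 255;0 0 7 0 0 0 255;0 0 7 0 0 0 255;0 0 7 0 0 0 255;0 0 7 0 0 0 255;0 0 7 0 0 0 255;0 0 7 0 0 0 255;0 0 7 0 0 0 255"

```text
time_s: 13.4
position: [0.5239, -0.2505, 0.1255]
tool_rot: [[0.071, 0.997, -0.002], [0.997, -0.071, 0.001], [0.001, -0.002, -1.0]]
ft_force: [0.3, -0.6, -0.9]
grip_width: 0.0148
gripper_force: 39.2
```

jog_arm --plan "0 0 7 0 0 0 255;0 0 7 0 0 0 255;0 0 7 0 0 0 255;0 0 7 0 0 0 255;0 0 7 0 0 0 255;0 0 7 0 0 0 255;0 0 7 0 0 0 255;0 0 7 0 0 0 255;0 0 7 0 0 0 255;0 0 7 0 0 0 255"

```text
time_s: 14.23
position: [0.5239, -0.2505, 0.1255]
tool_rot: [[0.962, 0.275, -0.002], [0.275, -0.962, 0.001], [-0.001, -0.002, -1.0]]
ft_force: [-1.3, -0.6, -1.2]
grip_width: 0.015
gripper_force: 39.2
```

jog_arm --plan "0 0 6 0 0 0 255;0 0 5 0 0 0 255;0 0 3 0 0 0 255;0 0 0.6 0 0 0 255;0 0 0 0 0 0 255;0 0 0 0 0 0 255;0 0 0 0 0 0 255"

```text
time_s: 14.82
position: [0.5243, -0.2508, 0.1261]
tool_rot: [[1.0, 0.03, -0.0], [0.03, -1.0, 0.0], [-0.0, -0.0, -1.0]]
ft_force: [-1.3, 0.1, -1.2]
grip_width: 0.0147
gripper_force: 39.2
```

```bash
python3 -c "
from h import *
to(.5248,-.2512,.042,1.7)
im=snap('side','s3.png'); P=cloud(im); zt=env.observe()['position'][2]
m=(abs(P[...,0]-.5)<.2)&(abs(P[...,1]+.25)<.07)&(P[...,2]>zt-.02)&(P[...,2]<zt+.024)
print(m.sum(),rect(P[m]))
print('want',.5248-.02,-.2512-.0006)
"
```

```text
t 14.8167 p [ 0.5243 -0.2508  0.1261] yaw 1.73 zaxis [-0.  0. -1.] w 0.0147 gf 39.2 ft [-1.3  0.1 -1.2]
rz 0.03 then cm x 0.05 y 0.04 z 8.41
1224 (array([ 505.1, -249.3]), array([ 42.4, 180.6]), 84.5)
want 0.5048 -0.25179999999999997
```

View pics/s3.png

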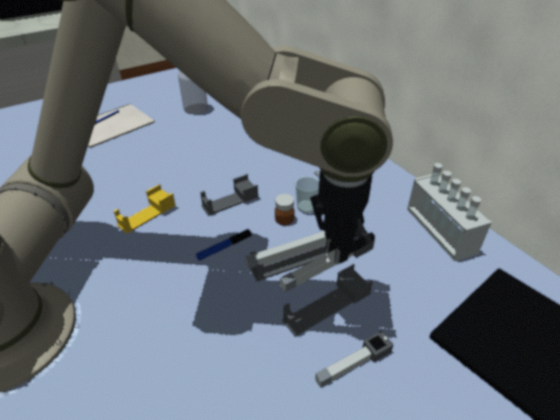

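```bash
python3 -c "
from h import *
for k in ['side','top']:
    im=imaging.get_image(k); P=cloud(im); zt=env.observe()['position'][2]; z0=zt-.0055
    m=(abs(P[...,0]-.5)<.14)&(abs(P[...,1]+.25)<.03)&(P[...,2]>z0+.01)&(P[...,2]<z0+.032); p=P[m]-[0,0,z0]
    print(k,len(p))
    if len(p)>200: print(p[:,0].min(),p[:,0].max(),np.percentile(p[:,0],[1,99]));st=p[p[:,0]<.505];print(cv2.fitLine(st[:,:2].astype(np.float32),cv2.DIST_HUBER,0,.001,.001).ravel());hd=p[p[:,0]>.55];print(rect(hd))
"
```

```text
side 911
0.4147146952315768 0.5958101043620447 [0.41522106 0.59055047]
[ 0.9998544   0.01706639  0.4546485  -0.2557293 ]
(array([ 571.4, -258.5]), array([34.9, 34.9]), 36.8)
top 166
```

```bash
python3 -c "
from h import *
im=imaging.get_image('side'); P=cloud(im); zt=env.observe()['position'][2]; z0=zt-.0055
m=(P[...,0]>.4)&(P[...,0]<.49)&(abs(P[...,1]+.25)<.03)&(P[...,2]>z0)&(P[...,2]<z0+.03); p=P[m]-[0,0,z0]
print(np.histogram(p[:,2],bins=np.arange(0,.031,.003)))
t=p[p[:,2]>np.percentile(p[:,2],99)-.004]
for a in np.arange(.415,.49,.015):
    q=t[abs(t[:,0]-a)<.0075]; print(round(a,3),len(q),q[:,1].min().round(4),q[:,1].max().round(4),((q[:,1].min()+q[:,1].max())/2).round(4))
"
```

```text
(array([ 52,  51,  53,  53,  53, 206, 196,   0,   0,   0]), array([0.   , 0.003, 0.006, 0.009, 0.012, 0.015, 0.018, 0.021, 0.024,
       0.027, 0.03 ]))
0.415 49 -0.2621 -0.244 -0.2531
0.43 82 -0.2621 -0.2434 -0.2527
0.445 78 -0.2615 -0.2447 -0.2531
0.46 74 -0.2618 -0.2443 -0.2531
0.475 71 -0.26 -0.2437 -0.2518
0.49 33 -0.259 -0.2442 -0.2516
```

jog_arm --plan "0 0 0 -0.18 0.05 1 255;0 0 0 0 0 2 255;0 0 0 0 0 2.2 255;0 0 0 0 0 1.6 255;0 0 0 0 0 0.8 255;0 0 0 0 0 0.4 255;0 0 0 0 0 0.2 255;0 0 0 0 0 0.2 255;0 0 0 0 0 0 255;0 0 0 0 0 0 255"

```text
time_s: 15.85
position: [0.5229, -0.2517, 0.043]
tool_rot: [[1.0, 0.029, 0.001], [0.029, -1.0, -0.001], [0.001, 0.001, -1.0]]
ft_force: [0.3, -0.3, -0.6]
grip_width: 0.0148
gripper_force: 39.2
```

jog_arm --plan "0 0 0 0 0 0.1 255;0 0 0 0 0 0 255;0 0 0 0 0 0 255"

```text
time_s: 16.1
position: [0.5227, -0.2515, 0.0415]
tool_rot: [[1.0, 0.029, 0.0], [0.029, -1.0, -0.0], [0.0, 0.0, -1.0]]
ft_force: [0.7, 0.1, -1.7]
grip_width: 0.015
gripper_force: 39.2
```

jog_arm --plan "0 0 0 0 0 0.1 255;0 0 0 0 0 0 255;0 0 0 0 0 0 255"

```text
time_s: 16.35
position: [0.5226, -0.2515, 0.0403]
tool_rot: [[1.0, 0.029, -0.0], [0.029, -1.0, 0.0], [-0.0, -0.0, -1.0]]
ft_force: [-1.0, 0.3, -1.7]
grip_width: 0.0147
gripper_force: 39.2
```

jog_arm --plan "0 0 0 0 0 0.1 255;0 0 0 0 0 0.1 255;0 0 0 0 0 0 255;0 0 0 0 0 0 255"

```text
time_s: 16.68
position: [0.5226, -0.2514, 0.0382]
tool_rot: [[1.0, 0.029, -0.0], [0.029, -1.0, 0.0], [-0.0, -0.0, -1.0]]
ft_force: [0.1, -0.3, -1.7]
grip_width: 0.0149
gripper_force: 39.2
```

jog_arm --plan "0 0 0 0 0 0.1 255;0 0 0 0 0 0 255;0 0 0 0 0 0 255"

```text
time_s: 16.93
position: [0.5228, -0.2515, 0.0377]
tool_rot: [[1.0, 0.029, 0.0], [0.029, -1.0, -0.0], [0.0, 0.0, -1.0]]
ft_force: [-1.0, 1.0, 3.3]
grip_width: 0.0148
gripper_force: 39.7
```

Contact. Release and rise.

jog_arm --plan "0 0 0 0 0 0 190;0 0 0 0 0 0 170;0 0 0 0 0 0 120;0 0 0 0 0 0 120;0 0 0 0 0 -1 60;0 0 0 0 0 -2 0;0 0 0 0 0 -3 0;0 0 0 0 0 -2 0;0 0 0 0 0 0 0;0 0 0 0 0 0 0"

```text
time_s: 17.77
position: [0.523, -0.2517, 0.1188]
tool_rot: [[1.0, 0.029, 0.002], [0.029, -1.0, -0.002], [0.002, 0.002, -1.0]]
ft_force: [-0.5, 0.3, -0.2]
grip_width: 0.0856
gripper_force: 0.0
```

```bash
python3 -c "
from h import *
to(.4883,-.3682,.12,-2.4)
im=imaging.get_image('side')
p=comp(im,(.56,-.25),.048,.07,.2); print(len(p),p[:,2].mean(), rect(p))
p=comp(im,(.60,-.13),.048,.07,.2); print(len(p),p[:,2].mean(), rect(p))
"
```

```text
t 17.7667 p [ 0.523  -0.2517  0.1188] yaw 1.66 zaxis [ 0.002 -0.002 -1.   ] w 0.0856 gf 0.0 ft [-0.5  0.3 -0.2]
rz 4.06 then cm x -2.98 y 11.78 z -0.12
845 0.051664807216846076 (array([ 503.1, -253.4]), array([179.4,  34.3]), 3.8)
81 0.053605614554368824 (array([ 607.5, -136.2]), array([27.7, 22.7]), 54.0)
```

jog_arm --plan "0 0 4.06 0 0 0 0;0 0 0 -0.75 2.95 0 0;0 0 0 -0.75 2.95 0 0;0 0 0 -0.75 2.95 0 0;0 0 0 -0.73 2.93 0 0;0 0 0 0 0 0 0;0 0 0 0 0 0 0;0 0 0 0 0 0 0"

```text
time_s: 18.48
position: [0.4877, -0.3671, 0.1164]
tool_rot: [[0.999, -0.042, -0.001], [-0.042, -0.999, 0.002], [-0.001, -0.002, -1.0]]
ft_force: [0.4, 0.1, -0.9]
grip_width: 0.0855
gripper_force: 0.0
```

```bash
python3 -c "
from h import *
to(.4883,-.3682,.006,-2.4)
"
```

```text
t 18.4833 p [ 0.4877 -0.3671  0.1164] yaw -2.4 zaxis [-0.001  0.002 -1.   ] w 0.0855 gf 0.0 ft [ 0.4  0.1 -0.9]
rz -0.00 then cm x 0.07 y 0.11 z 11.04
```

jog_arm --plan "0 0 0 0.05 0.08 3 0;0 0 0 0 0 3 0;0 0 0 0 0 2.6 0;0 0 0 0 0 1.5 60;0 0 0 0 0 0.9 100;0 0 0 0 0 0 255;0 0 0 0 0 0 255;0 0 0 0 0 0 255;0 0 0 0 0 0 255;0 0 0 0 0 0 255"

```text
time_s: 19.32
position: [0.489, -0.3691, 0.0088]
tool_rot: [[0.999, -0.042, 0.002], [-0.042, -0.999, -0.002], [0.002, 0.002, -1.0]]
ft_force: [-0.7, 1.0, 7.3]
grip_width: 0.0146
gripper_force: 40.6
```

jog_arm --plan "0 0 0 0 0 -0.5 255;0 0 0 0 0 -1 255;0 0 0 0 0 -2 255;0 0 0 0 0 -2.5 255;0 0 0 0 0 -2.5 255;0 0 -0.4 0 0 -2 255;0 0 -0.5 0 0 -1 255;0 0 -0.5 0 0 -0.5 255;0 0 0 0 0 0 255;0 0 0 0 0 0 255"

```text
time_s: 20.15
position: [0.4881, -0.3684, 0.1264]
tool_rot: [[1.0, -0.018, -0.001], [-0.018, -1.0, 0.001], [-0.001, -0.001, -1.0]]
ft_force: [0.6, -0.4, -1.2]
grip_width: 0.0147
gripper_force: 39.8
```

```bash
python3 -c "
from h import *
to(.4988,.1184,.12,-1)
"
```

```text
t 20.15 p [ 0.4881 -0.3684  0.1264] yaw -1.01 zaxis [-0.001  0.001 -1.   ] w 0.0147 gf 39.8 ft [ 0.6 -0.4 -1.2]
rz -0.01 then cm x 0.22 y -48.69 z 0.64
```

jog_arm --plan "0 0 0 0.02 -1.07 0 255;0 0 0 0.02 -2.13 0 255;0 0 0 0.02 -3.2 0 255;0 0 0 0.02 -3.55 0 255;0 0 0 0.02 -3.55 0 255;0 0 0 0.02 -3.55 0 255;0 0 0 0.02 -3.55 0 255;0 0 0 0.02 -3.55 0 255;0 0 0 0.02 -3.55 0 255;0 0 0 0.02 -3.55 0 255"

```text
time_s: 20.98
position: [0.4948, -0.0539, 0.1264]
tool_rot: [[1.0, -0.018, -0.002], [-0.018, -1.0, 0.001], [-0.002, -0.001, -1.0]]
ft_force: [0.8, -0.1, -1.1]
grip_width: 0.0147
gripper_force: 39.8
```

jog_arm --plan "0 0 0 0 -3.55 0 255;0 0 0 0 -3.55 0 255;0 0 0 0 -3.55 0 255;0 0 0 0 -3.2 0 255;0 0 0 0 -2.13 0 255;0 0 0 0 -1.42 0 255;0 0 0 0 0 0 255;0 0 0 0 0 0 255;0 0 0 0 0 0 255"

```text
time_s: 21.73
position: [0.4984, 0.1173, 0.1268]
tool_rot: [[1.0, -0.018, -0.001], [-0.018, -1.0, -0.0], [-0.001, 0.0, -1.0]]
ft_force: [0.3, 0.7, -0.7]
grip_width: 0.0148
gripper_force: 39.8
```

```bash
python3 -c "
from h import *
to(.4988,.1184,.042,-1)
im=snap('side','s4.png'); P=cloud(im); zt=env.observe()['position'][2]; z0=zt-.0065
m=(abs(P[...,0]-.49)<.12)&(abs(P[...,1]-.12)<.03)&(P[...,2]>z0+.008)&(P[...,2]<z0+.03); p=P[m]
print(m.sum(),rect(p),p[:,0].min(),p[:,0].max(),'want side-frame x', .5401-.1-.02,.5401+.02)
"
```

```text
t 21.7333 p [0.4984 0.1173 0.1268] yaw -1.01 zaxis [-0.001 -0.    -1.   ] w 0.0148 gf 39.8 ft [ 0.3  0.7 -0.7]
rz -0.01 then cm x 0.03 y -0.12 z 8.48
612 (array([489.7, 113. ]), array([140.1,  35.5]), 1.4) 0.4195522790505538 0.5597865099210307 want side-frame x 0.42010000000000003 0.5601
```

View pics/s4.png

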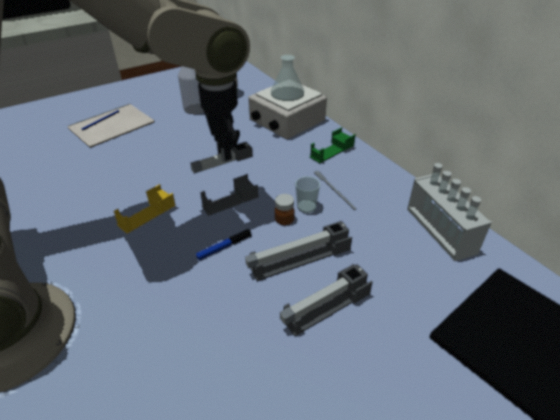

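jog_arm --plan "0 0 0 0.04 -0.08 1 255;0 0 0 0 0 2 255;0 0 0 0 0 2.2 255;0 0 0 0 0 1.6 255;0 0 0 0 0 0.8 255;0 0 0 0 0 0.4 255;0 0 0 0 0 0.2 255;0 0 0 0 0 0.2 255;0 0 0 0 0 0 255;0 0 0 0 0 0 255"

```text
time_s: 22.62
position: [0.4996, 0.1184, 0.0439]
tool_rot: [[1.0, -0.018, 0.001], [-0.018, -1.0, 0.0], [0.001, -0.0, -1.0]]
ft_force: [-0.1, -0.0, -1.0]
grip_width: 0.0147
gripper_force: 39.8
```

jog_arm --plan "0 0 0 0 0 0.1 255;0 0 0 0 0 0.1 255;0 0 0 0 0 0 255;0 0 0 0 0 0 255"

```text
time_s: 22.95
position: [0.4993, 0.1185, 0.0414]
tool_rot: [[1.0, -0.017, 0.0], [-0.017, -1.0, 0.0], [0.0, -0.0, -1.0]]
ft_force: [-0.3, 0.4, 0.4]
grip_width: 0.0144
gripper_force: 39.8
```

jog_arm --plan "0 0 0 0 0 0.1 255;0 0 0 0 0 0 255;0 0 0 0 0 0 255"

```text
time_s: 23.2
position: [0.4993, 0.1184, 0.0403]
tool_rot: [[1.0, -0.017, -0.0], [-0.017, -1.0, -0.0], [-0.0, 0.0, -1.0]]
ft_force: [-0.4, 0.3, -0.6]
grip_width: 0.0149
gripper_force: 39.8
```

jog_arm --plan "0 0 0 0 0 0.1 255;0 0 0 0 0 0 255;0 0 0 0 0 0 255"

```text
time_s: 23.45
position: [0.4993, 0.1184, 0.0393]
tool_rot: [[1.0, -0.017, -0.0], [-0.017, -1.0, 0.0], [-0.0, -0.0, -1.0]]
ft_force: [0.2, 0.5, -0.1]
grip_width: 0.015
gripper_force: 39.8
```

jog_arm --plan "0 0 0 0 0 0.1 255;0 0 0 0 0 0 255;0 0 0 0 0 0 255"

```text
time_s: 23.7
position: [0.4994, 0.1184, 0.0388]
tool_rot: [[1.0, -0.017, 0.001], [-0.017, -1.0, -0.0], [0.001, 0.0, -1.0]]
ft_force: [-1.8, -0.2, 5.0]
grip_width: 0.0148
gripper_force: 40.5
```

Contact. Release, rise and back away toward the left.

jog_arm --plan "0 0 0 0 0 0 190;0 0 0 0 0 0 170;0 0 0 0 0 0 120;0 0 0 0 0 0 120;0 0 0 0 0 -1 60;0 0 0 0 0 -2 0;0 0 0 0 0 -3 0;0 0 0 0 0 -4 0;0 0 0 0 0 -4 0;0 0 0 0 0 0 0"

```text
time_s: 24.53
position: [0.5021, 0.1186, 0.1854]
tool_rot: [[1.0, -0.017, 0.013], [-0.017, -1.0, 0.0], [0.013, -0.0, -1.0]]
ft_force: [0.9, 0.1, 0.3]
grip_width: 0.0852
gripper_force: 0.0
```

jog_arm --plan "0 0 0 0 -3.5 0 0;0 0 0 0 -3.5 0 0;0 0 0 0 -3.5 0 0;0 0 0 0 -3.5 0 0;0 0 0 0 -3.5 0 0;0 0 0 0 -3.5 0 0;0 0 0 0 -3.5 0 0;0 0 0 0 -3.5 0 0;0 0 0 0 0 0 0;0 0 0 0 0 0 0"

```text
time_s: 25.37
position: [0.5036, 0.3998, 0.1773]
tool_rot: [[1.0, -0.015, -0.001], [-0.015, -1.0, -0.0], [-0.001, 0.001, -1.0]]
ft_force: [0.3, 0.5, -0.5]
grip_width: 0.0854
gripper_force: 0.0
```

```bash
python3 -c "
from h import *
ims=[snap('top','t5.png'),snap('side','s5.png')]
for n,s,f,l in [('long',(.5641,-.1279),.038,.22),('mid',(.5248,-.2512),.03,.18),('short',(.4988,.1184),.023,.14)]:
    for k,im in zip('ts',ims):
        p=comp(im,s,.0455,.07)-[0,0,.03]
        h,a,L,b,o=meter(p,f,l); print(n,k,len(p),'head',h.round(4),'yaw',round(a,2),L.round(4),'zmed stem',np.median(p[(p[:,2]<.0225),2]).round(4))
for k,q in enumerate(ims):
    c=q['pixels']; a=[(50,70,460,330)] 
for n,im,(x,y,w,h) in [('tc',ims[0],(150,80,300,225)),('sc',ims[1],(180,110,220,220))]:
    c=cv2.cvtColor(im['pixels'][y:y+h,x:x+w],cv2.COLOR_RGB2BGR); cv2.imwrite(f'pics/{n}.png',cv2.resize(c,None,fx=2.6,fy=2.6,interpolation=3))
"
```

```text
long t 931 head [ 0.6241 -0.1346] yaw -7.47 0.2184 zmed stem 0.0201
long s 956 head [ 0.6208 -0.1364] yaw -7.82 0.218 zmed stem 0.0201
mid t 832 head [ 0.5759 -0.2486] yaw 1.95 0.1775 zmed stem 0.02
mid s 1046 head [ 0.5727 -0.2502] yaw 1.71 0.1783 zmed stem 0.0201
short t 687 head [0.5432 0.1178] yaw -0.75 0.1374 zmed stem 0.0203
short s 463 head [0.5396 0.118 ] yaw 0.79 0.1375 zmed stem 0.0203
```

View pics/tc.png

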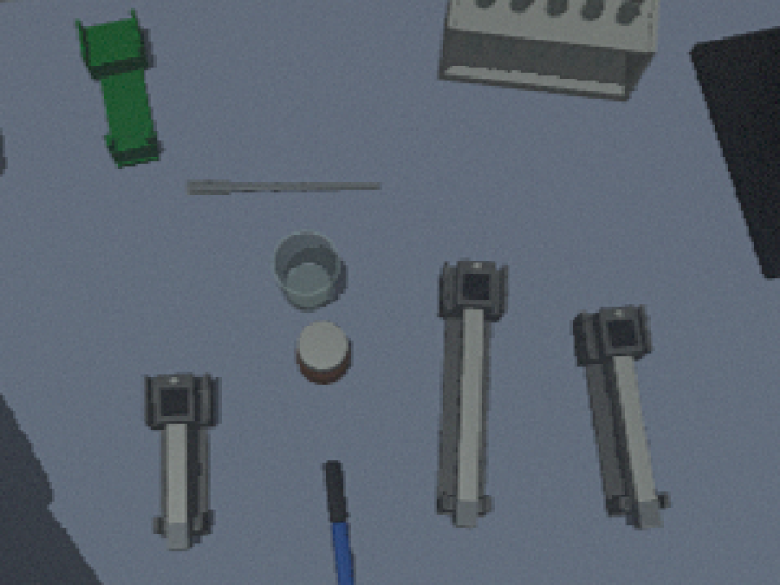

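View pics/sc.png

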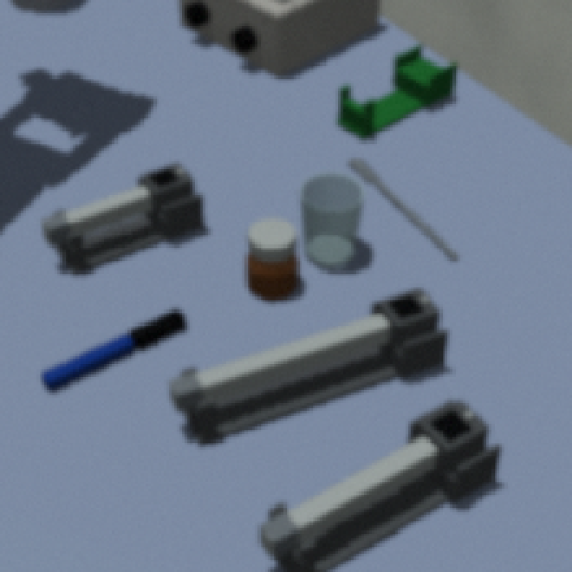

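```bash
python3 -c "
from h import *
print(job.close_job())"
```

```text
the job is handed in; nothing more can be done
None
```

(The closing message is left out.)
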